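# Open the leaning canister and stand the tube in it

## Robot

A 6-joint arm with a two-finger parallel gripper is mounted at the origin on the work surface. World frame = base frame: x ahead of the robot, y to its left, z up, the work surface at z = 0. Lengths are in m, angles in rad, forces in N, time in s.
With the tool pointing down it reaches from about 0.375 to 0.75 m from the base axis. Payload 9 kg.
Tool frame: the origin (TCP) lies midway between the tips of the shut fingers; the grasp point (between the pads) lies 19 mm behind it; z points along the fingers, y is the line along which they close (so a half turn about z gives the same grasp; the last joint's range is limited). The gripper opens to 85 mm and grips with 20 to 120 N. Pads are 22 mm wide; open, the fingers measure 114 mm over their backs; the gripper's body (76 mm by 85 mm) begins 54 mm behind the grasp point. The pads swing forward as they close: fully open they stand 13 mm farther back than shut.
Start: joints at [0.959, 0.104, 0.097, 1.564, 0, 1.353], TCP at [0.23, 0.554, 0.231] pointing down, gripper open.
Joint ranges: [-2.99, 2.99], [-0.84, 1.86], [-1.1, 1.16], [-1.84, 2.11], [-1.51, 1.56], [-3.14, 3.14]. Speed limits (rad/s): [2.22, 2.22, 2.57, 3.14, 3.14, 3.14].

## Interface

Orientations are given as [roll, pitch, yaw] about the fixed x, y, z axes, in that order (R = Rz(yaw) Ry(pitch) Rx(roll)).
In Python, from bench import bot gives the robot as it stands. Calls block until the motion is done:
- bot.goto(position, orientation): joint-space move of the TCP to a pose.
- bot.line_to(position, rotation=None, max_speed=0.15): straight line of the TCP; rotation=None keeps the orientation; max_speed is the mean speed in m/s.
- bot.move_joints(angles): joint-space move.
- bot.grip(opening, newtons=None): finger opening in m; newtons is the grip in N (None keeps the last); returns when the fingers have stopped.
- bot.wait(seconds).
- bot.solve_ik(position, orientation): joint angles nearest the present ones, or None.
- bot.get_state(): the state.
- bot.capture(name): name is "scene" or "top"; returns the picture (384x512x3 uint8, red, green, blue); there is no depth.
- bot.camera_model(name): a dict with "K" (3x3 intrinsics, pixels), "k1" (the pictures are not rectified: a ray, as slopes to the right and down, at radius r is drawn at 1 + k1 r^2 times it, then the intrinsics apply), "position" and "attitude" of the camera in the world. Camera axes: x right, y down, z forward; pixel columns grow to the right and rows downward; lengths in m; the calibration is good to about 2 mm. A picture is of the moment at which its call begins. camera_model takes no time and is no camera call.
A pose or a line that the arm cannot do raises bot.MotionError and nothing moves.
- bot.close_job(): hands the job in; it is judged then, once.
The state is a dict: "clock": time; "qpos": joint angles; "qd": joint speeds; "effort": joint torques, N m; "position": TCP position; "tool_rot": TCP orientation; "contact_force": force on the tool from outside, world axes, zero at the start; "wrist_torque": the same for the moment, N m; "grip_width": finger opening in m; "finger_force": force on a finger pad.
Only numpy, scipy, OpenCV 4.12 (cv2) and the standard library are available. Lean on these libraries where they do the work, as an engineer would, in place of code of your own. Each camera call takes 0.05 s, during which the arm holds its last target. There are 200 camera calls.

## Task

Open the canister that leans on its stand: pinch the two spring buttons on its lid together, draw the lid straight off and lay it down flat in the low tray, buttons up. Then put the black cosmetic tube from the cork mat into the open canister, end first, so that it stands in there on the canister's floor. Let go of everything, drop neither lid nor tube, and leave the small bottle, the candle and the calculator where they are.

Things in the scene. Friction and masses are not known exactly. Their poses are not given: they have to be found in the camera images.
- canister: Fixed open cream plastic canister leaning 30 degrees in an aluminium stand. Origin: centre of its underside. z runs up through the mouth, leaning 30 degrees from vertical roughly towards the robot; y is level, along its wider side; x points up the slope, away from the robot. Outside 84 (x) by 96 (y) by 85 mm high; walls 4 mm, floor 5 mm (inner depth 80 mm).
- mouth (a point): Centre of the canister's mouth, in the plane of its rim, 85 mm along the canister's z from its origin; axes as the canister's. Inside, the canister is 76 (x) by 88 (y) mm; at the rim two catch lips, 6 mm wide and 5 mm thick, run along the sides at y = +-44 mm, so the clear opening is 76 by 76 mm.
- lid_grip (a point): Middle between the lid's two spring buttons, 29 mm above the underside of the lid's plate (24 mm above its top face), axes as the lid's: pinch the buttons along y. Each button face is 28 mm wide (x), 32 mm tall (8 to 40 mm above the plate's top face). Over both faces: 54 mm at rest, 40 mm pressed home. With the lid flat on a surface this point is 42 mm above it.
- lid: Loose lid on the canister's rim, 0.18 kg: plate 88 (x) by 100 (y) by 5 mm, a 13 mm deep plug below, and a grip block with the buttons above (47 mm high over the plate's underside, which holds the origin). z is its upward normal; at the start its axes run as the canister's. It comes off only along its z while both buttons are in, is clear after 13 mm and is carried by the same pinch.
- button_left (a joint): Spring button on the lid's +y side: 0 at rest, 0.007 m pressed home towards the middle; the spring takes 3 N to start and 7.2 N at the end. A hook on it reaches 4 mm under the canister's lip (1.5 mm below it) and is clear of the lip from about 0.0055 m.
- button_right (a joint): The same on the lid's -y side, pressed the other way: 0 at rest, 0.007 m pressed home.
- tray: Fixed low open green plastic tray, 180 (x) by 150 (y) mm, 24 mm high, walls and floor 4 mm. Origin: centre of its underside; z up. It lies to the robot's left or right.
- tube_center (a point): Loose black cosmetic tube, a plain upright cylinder 26 mm in diameter (25 mm in the upper 60 mm) and 100 mm tall, 50 g, standing on the cork mat (4 mm thick). This point is its centre, 50 mm above its foot; z along the tube.
- mat: Fixed square cork mat, 160 by 160 by 4 mm, on the other side of the canister from the tray; the tube and the small bottle stand on it. Origin: centre of its underside.
- bottle: Bystander: small glass bottle with a metal cap, 30 mm in diameter, 66 mm tall, standing on the mat at least 55 mm from the tube, centre to centre. Origin: centre of its foot.
- candle: Bystander: cream candle jar with a steel lid, 78 mm in diameter, 88 mm tall, beyond the canister to the left. Origin: centre of its foot.
- calculator: Bystander: flat white calculator, 115 by 80 by 12 mm, lying between the robot and the canister. Origin: centre of its underside.
There are look-alikes about, which are no part of the job. What is shaped like the lid but blue or red is not meant.

How it is judged:
On the way, in this order (a step that is already met when the one before it is completed fails the run):
1. both buttons are pinched in while the lid is still on the canister (value of joint each of button_left, button_right above 0.0055 m and distance between lid_grip and mouth below 0.035 m), for 0.05 s.
2. the lid lies flat in the tray, buttons up, let go (x of lid_grip in the frame of tray between -0.06 and 0.06 m and y of lid_grip in the frame of tray between -0.05 and 0.05 m and z of lid_grip in the frame of tray between 0.038 and 0.052 m and angle between lid_grip's own z axis and vertical below 0.12 rad and contact force between the fingers and lid below 0.5 N), for 0.2 s.
At the end, for the whole second after the job is handed in: The lid lies flat (7 degrees) on the tray's floor, buttons up, its centre within 60 (x) and 50 mm (y) of the tray's; the tube is in the canister, an end on its floor (tube centre under 66 mm above the canister's underside, along its axis); both let go and at rest (all of step 2 and x of tube_center in the frame of canister between -0.032 and 0.032 m and y of tube_center in the frame of canister between -0.038 and 0.038 m and z of tube_center in the frame of canister between 0.02 and 0.066 m and contact force between the fingers and tube below 0.5 N and linear speed of each of lid, tube below 0.03 m/s); the robot touches nothing.
It fails at once if the lid is dropped (falls freely faster than 0.8 m/s, some 3 cm) (contact force between the fingers and lid below 0.5 N and linear speed of lid above 0.8 m/s).
It fails at once if the tube is dropped (falls freely faster than 1.1 m/s, some 6 cm) (contact force between the fingers and tube below 0.5 N and linear speed of tube above 1.1 m/s).
It fails at once if the bottle is pushed more than 25 mm from its place (distance of bottle from where it was at the start of the episode above 0.025 m).
It fails at once if the candle is pushed more than 25 mm from its place (distance of candle from where it was at the start of the episode above 0.025 m).
It fails at once if the calculator is pushed more than 25 mm from its place (distance of calculator from where it was at the start of the episode above 0.025 m).
It also fails if it takes over 58 s, if anything falls off the work surface, if the arm or the gripper's body presses on something with over 40 N, if the wrist force passes 120 N, or if a joint passes its speed limit or range.

## Working session

There is one attempt and no reset: what is moved stays moved. The work goes in short steps, each a Python script; the robot and the scene stay as the last script left them, time stands still between calls to the robot, and variables do not carry over. Pictures are saved under pics/ and viewed, at most 10 in all, crops included, and the job is handed in when it is done.

```bash
mkdir -p pics; ls
python3 - <<'E'
from bench import bot
import cv2
for n in ("scene","top"):
    im=bot.capture(n); cv2.imwrite(f"pics/{n}0.png",cv2.resize(im[:,:,::-1],(800,600),interpolation=cv2.INTER_CUBIC))
    print(bot.camera_model(n))
s=bot.get_state();print(s)
E
```

```text
pics
{'K': array([[391.78696819,   0.        , 255.48959289],
       [  0.        , 391.78696819, 187.61550447],
       [  0.        ,   0.        ,   1.        ]]), 'k1': -0.11556174154413795, 'position': array([1.26578332, 0.26041016, 0.57464784]), 'attitude': array([-2.13980906,  0.0072542 ,  1.89971811])}
{'K': array([[421.6992563 ,   0.        , 250.33478863],
       [  0.        , 421.6992563 , 195.05499457],
       [  0.        ,   0.        ,   1.        ]]), 'k1': -0.14752991595247383, 'position': array([0.542377  , 0.02150855, 1.05658734]), 'attitude': array([-3.10102519,  0.01689163, -1.55292947])}
{'clock': 0.1, 'qpos': array([9.59296016e-01, 1.04623444e-01, 9.65345891e-02, 1.56390005e+00,
       2.28032963e-05, 1.35310392e+00]), 'qd': array([-4.01589542e-05, -7.07884794e-04,  5.56777946e-04, -9.67737214e-04,
       -1.03752924e-03, -2.30941650e-04]), 'effort': array([ 5.93195844e-03, -5.58208179e+01,  5.04720855e+01,  1.30314348e-02,
       -2.99265812e-04, -1.61497746e-05]), 'position': array([0.23002819, 0.55382871, 0.23060269]), 'tool_rot': array([-3.14043314e+00, -2.79835495e-04,  2.74778457e+00]), 'contact_force': array([-0.12290526, -0.71262844, -0.46089145]), 'wrist_torque': array([0.03877912, 0.02380593, 0.01175336]), 'finger_force': 0.0, 'grip_width': 0.08575928176250029}
```

View pics/scene0.png

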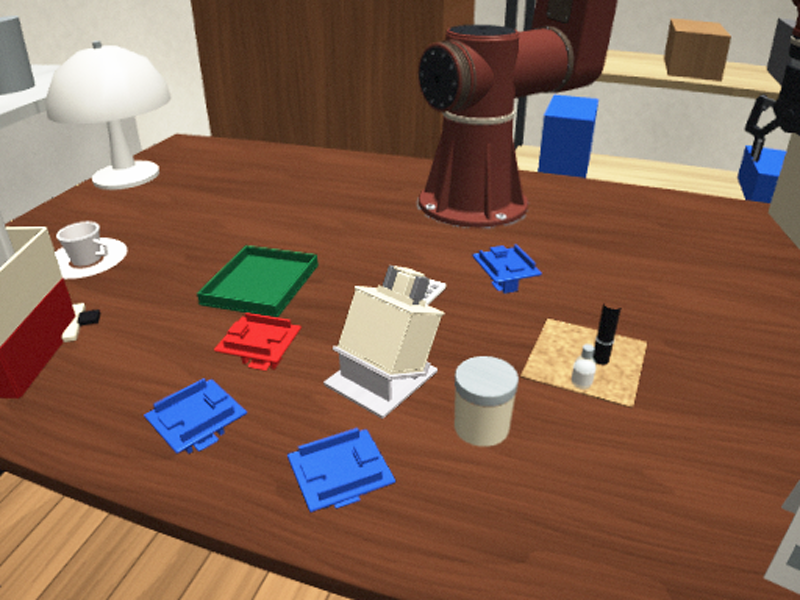

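View pics/top0.png

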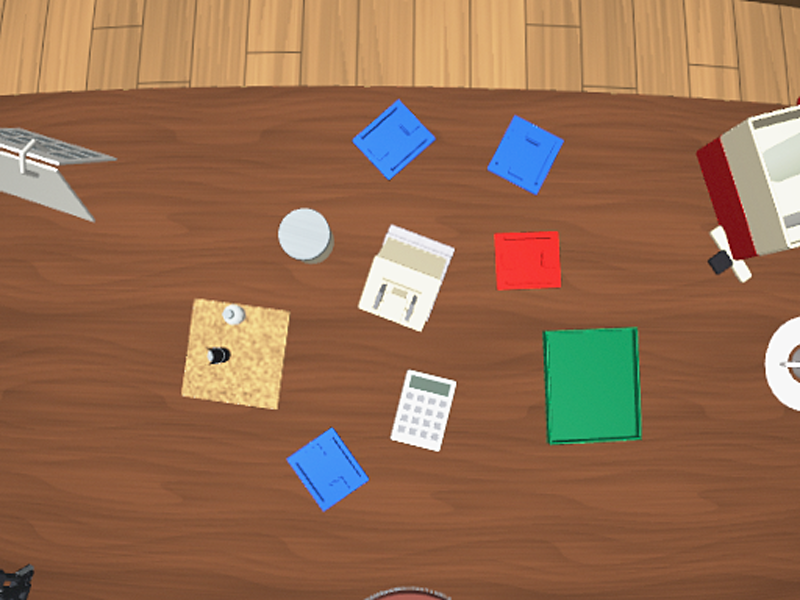

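Scene/top show: the cream lid on the canister at top px (405,295). Look-alikes are blue at (394,140), (525,155), (327,470) and red at (527,260). The tube is at (217,355), next to the bottle at (233,313). The black pen end at (720,262) is not the tube. I choose the cream lid and the black cylinder on the cork mat, and check both in a close crop.

Run:
```python
from bench import bot
import cv2,numpy as np
t=bot.capture("top")[:,:,::-1];s=bot.capture("scene")[:,:,::-1]
# top crop cols 220-300 rows 140-215 x5 ; scene crop cols 200-290, rows 160-268 
a=cv2.resize(t[140:215,220:300],None,fx=5,fy=5,interpolation=cv2.INTER_CUBIC) #400x375
b=cv2.resize(s[160:235,210:290],None,fx=5,fy=5,interpolation=cv2.INTER_CUBIC)
c=cv2.resize(t[185:229,115:195],None,fx=5,fy=5,interpolation=cv2.INTER_CUBIC) #220
d=cv2.resize(s[190:234,350:430],None,fx=5,fy=5,interpolation=cv2.INTER_CUBIC)
cv2.imwrite("pics/crop1.png",np.vstack([np.hstack([a,b]),np.hstack([c,d])]))
```

```text
(no output)
```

View pics/crop1.png

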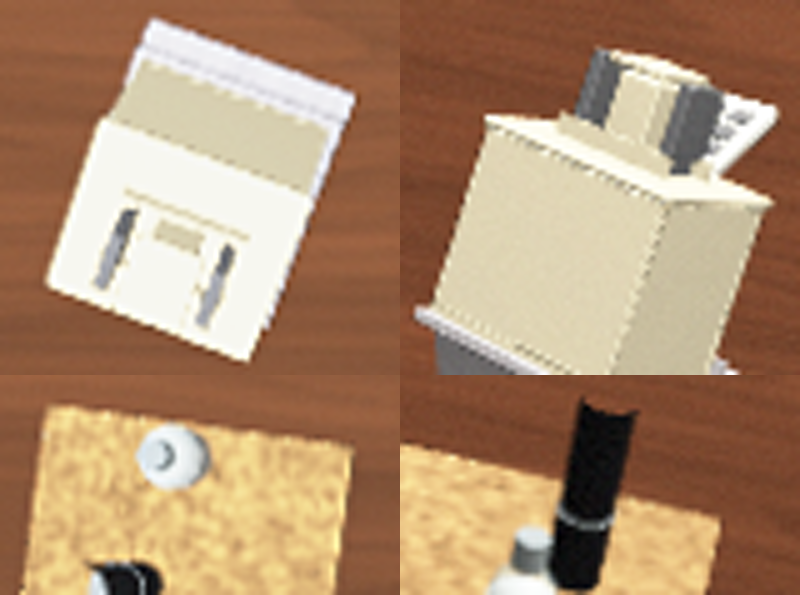

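The crop confirms the cream lid with grey buttons, on a canister leaning toward the robot. It also shows the black tube with a ring on the mat, next to the bottle. Next I fit the poses from corner pixels in both views and draw an overlay.

```bash
cat > h.py <<'E'
from bench import bot
import numpy as np, cv2
from scipy.spatial.transform import Rotation as R
from scipy.optimize import least_squares
def eul(r): return R.from_euler('xyz',r)
def proj(n,P):
    m=bot.camera_model(n); c=(np.atleast_2d(P)-m["position"])@eul(m["attitude"]).as_matrix()
    return cv2.projectPoints(c,np.zeros(3),np.zeros(3),m["K"],np.array([m["k1"],0,0,0,0]))[0][:,0]
def canR(yaw): return R.from_euler('z',yaw)*R.from_euler('y',-np.pi/6)
def tool(xax_R): return (xax_R*R.from_euler('x',np.pi)).as_euler('xyz')  # tool z = -z of frame
E
cat > fit.py <<'E'
from h import *
pt=lambda L,o:(np.array(L,float)+.5)/5-.5+o
full=lambda L:(np.array(L,float)+.5)/1.5625-.5
T=pt([(101,120),(312,197),(250,360),(47,285)],(220,140))
S=pt([(85,117),(371,203)],(210,160))
C=np.array([(44,50,90),(44,-50,90),(-44,-50,90),(-44,50,90)])/1e3
CS=np.array([(44,-50,89),(-44,50,89)])/1e3
f=lambda p:np.r_[(proj("top",canR(p[3]).apply(C)+p[:3])-T).ravel(),(proj("scene",canR(p[3]).apply(CS)+p[:3])-S).ravel()]
r=least_squares(f,[.55,0,.05,-.35]);print("can",r.x.round(4),r.fun.round(1))
tr=full([(543,331),(637,327),(641,440),(549,444)])
B=np.array([(90,75,24),(90,-75,24),(-90,-75,24),(-90,75,24)])/1e3
g=lambda p:(proj("top",R.from_euler('z',p[2]).apply(B)+[p[0],p[1],0])-tr).ravel()
q=least_squares(g,[.45,-.2,0]);print("tray",q.x.round(4),q.fun.round(1))
A=pt([(208,30),(175,207)],(350,190))
k=lambda p:(proj("scene",[[p[0],p[1],.104],[p[0],p[1],.004]])-A).ravel()
u=least_squares(k,[.45,.25]);print("tube",u.x.round(4),u.fun.round(1))
b=least_squares(lambda p:(proj("top",[[p[0],p[1],.07]])-pt([(157,79)],(115,185))).ravel(),[.5,.25]);print("bottle",b.x.round(4))
ims={}
for n in("top","scene"):
    im=cv2.resize(bot.capture(n)[:,:,::-1],None,fx=5,fy=5,interpolation=cv2.INTER_CUBIC)
    def dr(P,col):
        w=((proj(n,P)+.5)*5-.5); cv2.polylines(im,[np.round(w).astype(int)],True,col,1)
    c=canR(r.x[3])
    dr(c.apply(C)+r.x[:3],(0,0,255)); dr(c.apply(C*[42/44,48/50,0])+r.x[:3],(0,255,0))
    for s in(1,-1): dr(c.apply(np.array([(14,s*27,98),(14,s*27,130),(-14,s*27,130),(-14,s*27,98)])/1e3)+r.x[:3],(255,0,255))
    th=np.linspace(0,6.28,30)
    for z,d in((.004,.013),(.104,.0125)): dr(np.c_[u.x[0]+d*np.cos(th),u.x[1]+d*np.sin(th),0*th+z],(0,0,255))
    dr(R.from_euler('z',q.x[2]).apply(B)+[q.x[0],q.x[1],0],(0,0,255)); ims[n]=im
t,s=ims["top"],ims["scene"]
cut=lambda im,x,y,w,h:im[y*5:(y+h)*5,x*5:(x+w)*5]
cv2.imwrite("pics/ov1.png",np.vstack([np.hstack([cut(t,220,140,80,75),cut(s,210,160,80,75)]),np.hstack([cut(t,110,205,80,44),cut(s,350,190,80,44)])]))
E
python3 fit.py
```

```text
can [ 0.6387  0.0135  0.034  -0.3366] [-0.3 -0.1  0.2  0.1  0.   0.2 -0.3  0.1 -0.8  0.1  0.3  0. ]
tray [ 0.4621 -0.2811  0.0572] [ 0.7 -0.2 -0.3 -0.2 -0.1 -0.3 -0.3  0.6]
tube [0.5073 0.3124] [ 0.6 -0.2 -0.6  0.2]
bottle [0.5652 0.2862]
```

View pics/ov1.png

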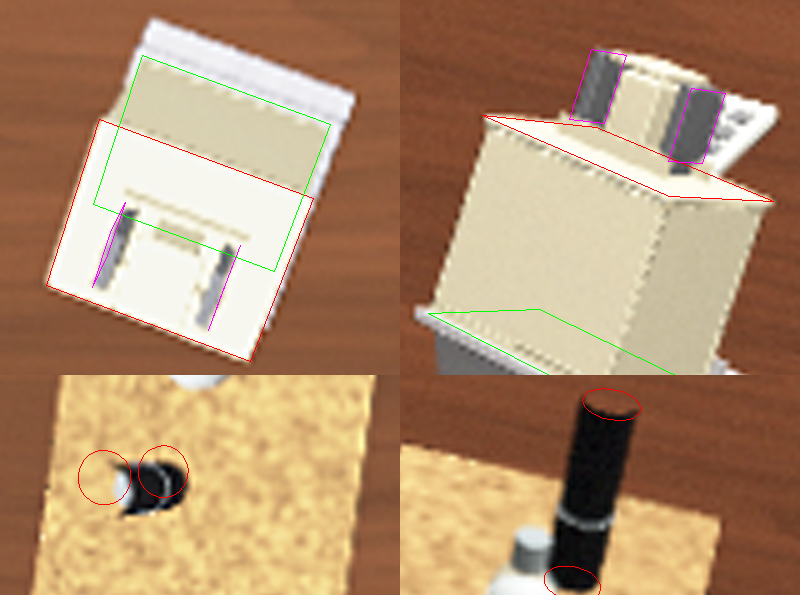

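The canister overlay fits to about 2 mm: in the top view, red plate corners land on (101,120), (312,197), (250,360) and (47,285). The tube ring sits about 12 crop px too high in the top view, where the tube foot is at (162,487) and the cap at (105,489). I refit the tube with both views and check reachability.

```bash
cat >> h.py <<'E'
CAN=np.array([.6387,.0135,.034]); CY=-.3366; TRAY=np.array([.4621,-.2811,0]); TY=.0572
def can_tool(p):   # grasp-point in canister frame -> TCP target (19 mm ahead)
    c=canR(CY); return CAN+c.apply(np.array(p)-[0,0,.019]), tool(c)
E
python3 - <<'E'
from h import *
pt=lambda L,o:(np.array(L,float)+.5)/5-.5+o
A=pt([(208,29),(175,202)],(350,190));B=pt([(105,114),(162,112)],(110,205))
k=lambda p:np.r_[(proj("scene",[[p[0],p[1],.104],[p[0],p[1],.004]])-A).ravel(),(proj("top",[[p[0],p[1],.104],[p[0],p[1],.004]])-B).ravel()]
u=least_squares(k,[.45,.25]);print("tube",u.x.round(4),u.fun.round(1))
P=[can_tool([0,0,z]) for z in(.20,.114,.16,.26)]
ty=TY
P+=[(TRAY+[0,0,z],tool(R.from_euler('z',ty))) for z in(.25,.027)]
P+=[([u.x[0],u.x[1],z],tool(R.from_euler('z',0))) for z in(.2,.07)]
for p,o in P:
    q=bot.solve_ik(p,o); print(np.round(p,3),np.round(o,3),None if q is None else q.round(2))
E
```

```text
tube [0.5017 0.3123] [ 0.7 -1.4 -0.5 -0.2 -0.2  0.   0.1 -1. ]
[0.553 0.043 0.191] [ 3.142 -0.524 -0.337] [-0.09 -0.71 -0.75  1.02 -0.12 -2.93]
[0.594 0.029 0.116] [ 3.142 -0.524 -0.337] [-0.11 -0.55 -0.78  0.82 -0.11 -2.95]
[0.572 0.037 0.156] [ 3.142 -0.524 -0.337] [-0.1  -0.64 -0.77  0.93 -0.12 -2.94]
[0.525 0.053 0.243] [ 3.142 -0.524 -0.337] [-0.07 -0.79 -0.7   1.15 -0.13 -2.91]
[ 0.462 -0.281  0.25 ] [3.142 0.    0.057] [-0.79 -0.07 -0.05  1.6   0.    2.3 ]
[ 0.462 -0.281  0.027] [3.142 0.    0.057] [-0.79 -0.01 -0.39  1.19  0.    2.3 ]
[0.502 0.312 0.2  ] [3.142 0.    0.   ] [ 0.34  0.07  0.01  1.51  0.   -2.81]
[0.502 0.312 0.07 ] [3.142 0.    0.   ] [ 0.34  0.11 -0.19  1.27  0.   -2.81]
```

```bash
sed -i "s/R.from_euler('x',np.pi)).as/R.from_euler('x',np.pi)*R.from_euler('z',np.pi)).as/" h.py
cat >> h.py <<'E'
def st(m=""):
    s=bot.get_state(); print(m,"t%.1f"%s["clock"],"pos",s["position"].round(4),"F",s["contact_force"].round(1),"T",s["wrist_torque"].round(2),"w %.4f ff %.1f"%(s["grip_width"],s["finger_force"]),"q",s["qpos"].round(2)); return s
E
python3 - <<'E'
from h import *
p,o=can_tool([0,0,.18]); bot.goto(p,o); st("pre")
p,o=can_tool([0,0,.114]); bot.line_to(p,max_speed=.06); st("down")
bot.grip(.05,20); bot.wait(.2); st("touch")
c=canR(CY); print("F in can",c.inv().apply(bot.get_state()["contact_force"]).round(2))
a=bot.capture("scene")[:,:,::-1];b=bot.capture("top")[:,:,::-1]
f=lambda i,x,y:cv2.resize(i[y:y+100,x:x+100],None,fx=4,fy=4,interpolation=cv2.INTER_CUBIC)
cv2.imwrite("pics/g1.png",np.hstack([f(a,200,140),f(b,210,130)]))
E
```

```text
pre t2.5 pos [0.5629 0.0407 0.1737] F [-0.1  1.1 -0.2] T [0.22 0.4  0.01] w 0.0857 ff 0.0 q [-0.09 -0.68 -0.76  0.97 -0.12  0.21]
down t3.7 pos [0.5941 0.0292 0.1168] F [ 0.4 -0.1  0.7] T [0.22 0.44 0.  ] w 0.0853 ff 0.0 q [-0.11 -0.55 -0.78  0.82 -0.11  0.19]
touch t4.4 pos [0.594  0.0292 0.1166] F [-3.3  1.1  3.5] T [ 0.2   0.61 -0.07] w 0.0496 ff 4.2 q [-0.11 -0.55 -0.78  0.82 -0.11  0.19]
F in can [-1.3  -0.03  4.76]
```

View pics/g1.png

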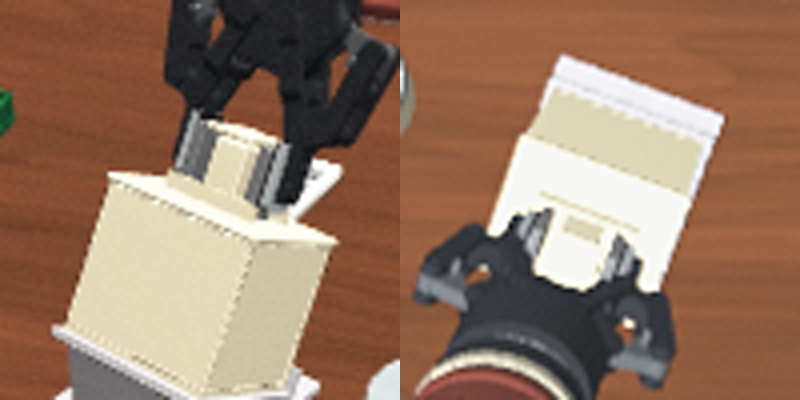

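The picture shows both pads on the buttons (scene crop (190,150) and (285,180)), centred in y with 50 mm opening and 4 N. I now pinch home and draw the lid off.

Run:
```python
from h import *
c=canR(CY)
bot.grip(.036,45); bot.wait(.3); s=st("pinch"); print(c.inv().apply(s["contact_force"]).round(1))
z=.114
for dz in(.004,.012,.03):
    p,o=can_tool([0,0,z+dz]); bot.line_to(p,max_speed=.03); s=st("up"); print(c.inv().apply(s["contact_force"]).round(1))
    if abs(s["contact_force"]).max()>25 or s["grip_width"]<.037: print("STOP"); break
a=bot.capture("scene")[:,:,::-1];b=bot.capture("top")[:,:,::-1]
f=lambda i,x,y:cv2.resize(i[y:y+100,x:x+100],None,fx=4,fy=4,interpolation=cv2.INTER_CUBIC)
cv2.imwrite("pics/g2.png",np.hstack([f(a,200,140),f(b,210,130)]))
```

```text
pinch t5.0 pos [0.5939 0.0294 0.1172] F [-11.9   4.   12.6] T [ 0.37  1.39 -0.4 ] w 0.0386 ff 43.8 q [-0.11 -0.55 -0.78  0.82 -0.11  0.19]
[-4.6 -0.1 17.1]
up t5.3 pos [0.5916 0.0298 0.1189] F [ 0.6 -0.1 -1.8] T [0.27 0.67 0.04] w 0.0376 ff 45.6 q [-0.11 -0.55 -0.78  0.83 -0.11  0.2 ]
[-0.4  0.1 -1.8]
up t5.8 pos [0.5882 0.0312 0.1269] F [-0.3  0.7 -2. ] T [ 0.19  0.63 -0.08] w 0.0380 ff 45.6 q [-0.11 -0.57 -0.78  0.85 -0.11  0.2 ]
[-1.4  0.6 -1.5]
up t6.5 pos [0.5797 0.0341 0.1422] F [-1.1  0.  -2.7] T [ 0.25  0.69 -0.03] w 0.0379 ff 45.6 q [-0.11 -0.61 -0.78  0.89 -0.11  0.2 ]
[-2.3 -0.3 -1.9]
```

View pics/g2.png

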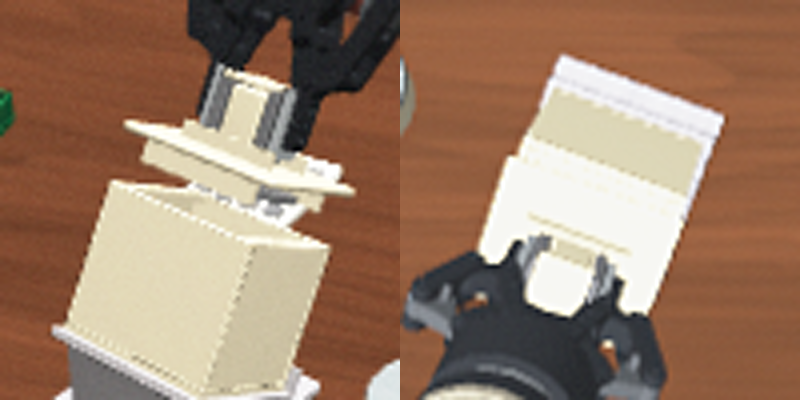

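The lid hangs square in the pinch, plate from (130,125) to (350,190) in the crop, and the canister is open. I carry it to the tray.

Run:
```python
from h import *
o=tool(R.from_euler('z',TY)); s=bot.get_state()
bot.line_to(s["position"]+[-.05,0,.11],max_speed=.12); st("lift")
bot.goto(TRAY+[0,0,.17],o); st("above")
bot.line_to(TRAY+[0,0,.06],max_speed=.1); st(); bot.wait(.2); f0=st("low")["contact_force"]
im=bot.capture("scene")[:,:,::-1]; im2=bot.capture("top")[:,:,::-1]
f=lambda i,x,y:cv2.resize(i[y:y+100,x:x+100],None,fx=4,fy=4,interpolation=cv2.INTER_CUBIC)
cv2.imwrite("pics/g3.png",np.hstack([f(im,115,120),f(im2,330,195)]))
for z in np.arange(.040,.019,-.002):
    bot.line_to(TRAY+[0,0,z],max_speed=.03); bot.wait(.05)
    d=bot.get_state()["contact_force"]-f0
    if d[2]>4: print("contact"); break
st("down")
```

```text
lift t7.8 pos [0.5294 0.0341 0.2509] F [-0.2 -0.8 -2.5] T [0.24 0.67 0.03] w 0.0377 ff 45.6 q [-0.12 -0.78 -0.68  1.16 -0.11  0.19]
above t9.0 pos [ 0.4625 -0.2804  0.1702] F [ 0.1 -0.  -1.1] T [ 0.   -0.02 -0.04] w 0.0379 ff 45.5 q [-0.79 -0.08 -0.2   1.45  0.   -0.84]
 t10.3 pos [ 0.4625 -0.2815  0.0608] F [ 1.  -0.1 -2.5] T [ 0.02  0.03 -0.03] w 0.0378 ff 45.5 q [-0.79 -0.03 -0.36  1.25  0.   -0.85]
low t10.5 pos [ 0.4623 -0.2813  0.0605] F [ 0.2  0.4 -2.4] T [ 0.05  0.01 -0.01] w 0.0377 ff 45.5 q [-0.79 -0.03 -0.36  1.25  0.   -0.85]
contact
down t13.8 pos [ 0.4623 -0.2813  0.0259] F [-5.7  5.3 16.5] T [ 1.19  1.35 -0.04] w 0.0381 ff 50.0 q [-0.79 -0.01 -0.39  1.18 -0.   -0.85]
```

View pics/g3.png

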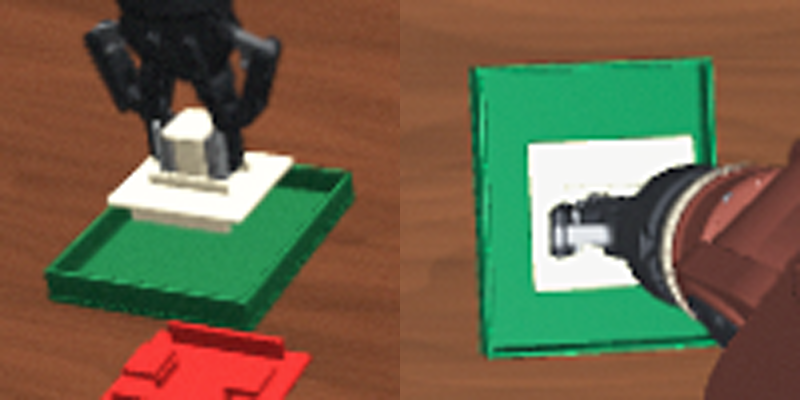

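The lid is level over the tray, with the plate in the top crop at (530,140)–(700,290) inside the walls. Contact came at TCP z 25.9 mm against 27 expected. I release, retreat and look once, then go to the tube.

Run:
```python
from h import *
bot.grip(.072); bot.wait(.2); st("open")
bot.line_to(TRAY+[0,0,.14],max_speed=.12)
U=np.array([.5017,.3123,0]); o=tool(R.from_euler('z',0.))
bot.goto([.42,0,.27],o)
bot.goto(U+[0,0,.19],o); st("above tube")
im=bot.capture("scene")[:,:,::-1]; im2=bot.capture("top")[:,:,::-1]
f=lambda i,x,y:cv2.resize(i[y:y+100,x:x+100],None,fx=4,fy=4,interpolation=cv2.INTER_CUBIC)
cv2.imwrite("pics/g4.png",np.vstack([f(im,115,120),f(im,330,150)]).reshape(2,400,400,3).transpose(1,0,2,3).reshape(400,800,3))
```

```text
open t14.5 pos [ 0.4621 -0.2811  0.024 ] F [-0.4 -0.3  0.3] T [0.04 0.03 0.02] w 0.0720 ff 0.0 q [-0.79 -0.   -0.39  1.18 -0.   -0.85]
above tube t18.0 pos [0.5023 0.3112 0.1904] F [ 0.1 -0.1 -0.3] T [-0.02 -0.01  0.06] w 0.0721 ff 0.0 q [ 0.33  0.07 -0.01  1.49 -0.    0.33]
```

View pics/g4.png

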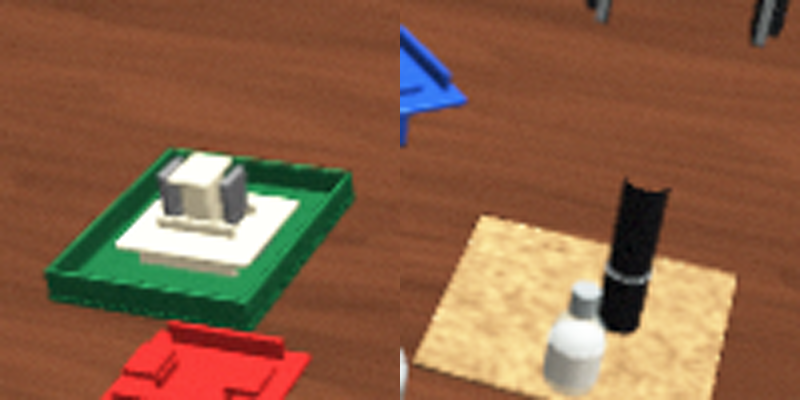

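The lid lies flat in the tray at (205,220), let go. The fingers straddle the tube: tips at (600,10) and (760,35), tube top at (647,182). I grasp the tube.

Run:
```python
from h import *
U=np.array([.5027,.3123,0])
bot.line_to(U+[0,0,.066],max_speed=.1); st("at")
bot.grip(.015,40); bot.wait(.2); s=st("grip")
if s["finger_force"]<10: raise SystemExit("no grasp")
bot.line_to(U+[0,0,.22],max_speed=.12); st("lift")
o=tool(R.from_euler('z',-.15)); bot.goto([.45,.10,.28],o)
p,o=can_tool([-.016,0,.205+.019]); bot.goto(p,o); st("pre")
p,o=can_tool([-.016,0,.160+.019]); bot.line_to(p,max_speed=.1); st("pre2")
im=bot.capture("scene")[:,:,::-1]; im2=bot.capture("top")[:,:,::-1]
f=lambda i,x,y:cv2.resize(i[y:y+100,x:x+100],None,fx=4,fy=4,interpolation=cv2.INTER_CUBIC)
cv2.imwrite("pics/g5.png",np.hstack([f(im,200,130),f(im2,210,130)]))
```

```text
at t19.5 pos [0.5032 0.3125 0.0668] F [ 0.4  0.2 -0.5] T [ 0.02  0.01 -0.02] w 0.0722 ff 0.0 q [ 0.34  0.12 -0.19  1.26 -0.    0.34]
grip t20.2 pos [0.5029 0.3123 0.0663] F [-0.8  0.1  4.1] T [-0.1   0.1   0.06] w 0.0244 ff 39.2 q [ 0.34  0.12 -0.19  1.26 -0.    0.34]
lift t21.6 pos [0.5023 0.3121 0.219 ] F [-0.1 -0.1  0.1] T [ 0.02 -0.01  0.03] w 0.0244 ff 39.2 q [ 0.34  0.08  0.05  1.54 -0.    0.34]
pre t23.3 pos [0.5287 0.0529 0.204 ] F [-0.6  0.6 -0.8] T [ 0.15  0.51 -0.01] w 0.0245 ff 39.2 q [-0.07 -0.79 -0.77  1.08 -0.13  0.23]
pre2 t23.9 pos [0.5503 0.0445 0.165 ] F [ 0.8 -0.9 -0.9] T [ 0.24  0.55 -0.07] w 0.0244 ff 39.2 q [-0.09 -0.72 -0.8   0.98 -0.12  0.22]
```

View pics/g5.png

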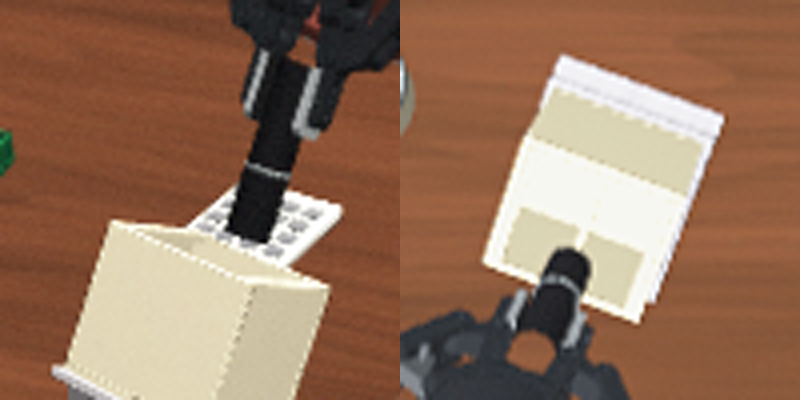

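The tube is held along the canister axis, its foot over the mouth at (255,235) in scene and (570,260) in the top crop. I insert it.

Run:
```python
from h import *
c=canR(CY); ax=c.apply([0,0,1])
f0=bot.get_state()["contact_force"]
for i,z in enumerate([.13,.10,.08,.074]+list(np.arange(.072,.058,-.0015))):
    p,o=can_tool([-.016,0,z+.019]); bot.line_to(p,max_speed=.06 if i<4 else .02); bot.wait(.05)
    d=c.inv().apply(bot.get_state()["contact_force"]-f0)
    if np.linalg.norm(d)>6: break
print("z",z,d.round(1)); st()
if z<=.0721:
    bot.grip(.042); bot.wait(.4); st("rel")
    im=bot.capture("scene")[:,:,::-1]
    p,o=can_tool([-.016,0,.18]); bot.line_to(p,max_speed=.06)
    s=bot.get_state(); bot.line_to(s["position"]+[-.05,0,.09],max_speed=.12); st("out")
else: im=bot.capture("scene")[:,:,::-1]
im2=bot.capture("scene")[:,:,::-1]; im3=bot.capture("top")[:,:,::-1]
f=lambda i,x,y:cv2.resize(i[y:y+100,x:x+100],None,fx=4,fy=4,interpolation=cv2.INTER_CUBIC)
cv2.imwrite("pics/g6.png",np.hstack([f(im2,200,130),f(im3,210,130)]));
```

```text
z 0.06749999999999999 [-3.1 -0.2 12.7]
 t27.4 pos [0.594  0.0293 0.0853] F [-8.3  2.4  8.8] T [ 0.22  1.36 -0.11] w 0.0244 ff 40.5 q [-0.11 -0.52 -0.82  0.76 -0.11  0.19]
rel t28.1 pos [0.5937 0.0292 0.0844] F [-0.6  0.6 -0. ] T [ 0.16  0.46 -0.01] w 0.0421 ff 0.0 q [-0.11 -0.52 -0.82  0.76 -0.11  0.19]Traceback (most recent call last):
  File "<stdin>", line 13, in <module>
bench.MotionError: the arm cannot follow that straight line within its joint ranges
```

Run:
```python
from h import *
st("now"); bot.goto([.45,.05,.28],tool(R.from_euler('z',-.15))); bot.goto([.38,.20,.30],tool(R.from_euler('z',0))); st("out")
im2=bot.capture("scene")[:,:,::-1]; im3=bot.capture("top")[:,:,::-1]
f=lambda i,x,y:cv2.resize(i[y:y+100,x:x+100],None,fx=4,fy=4,interpolation=cv2.INTER_CUBIC)
cv2.imwrite("pics/g6.png",np.hstack([f(im2,200,130),f(im3,210,130)]));
```

```text
now t29.9 pos [0.5495 0.0446 0.165 ] F [ 0.3  0.6 -0.9] T [ 0.17  0.42 -0.02] w 0.0417 ff 0.0 q [-0.09 -0.72 -0.81  0.98 -0.12  0.22]
out t31.3 pos [0.3796 0.2002 0.2991] F [ 0.2 -0.2  0.3] T [0.06 0.   0.  ] w 0.0422 ff 0.0 q [ 0.18 -0.39 -0.23  1.73 -0.    0.18]
```

View pics/g6.png

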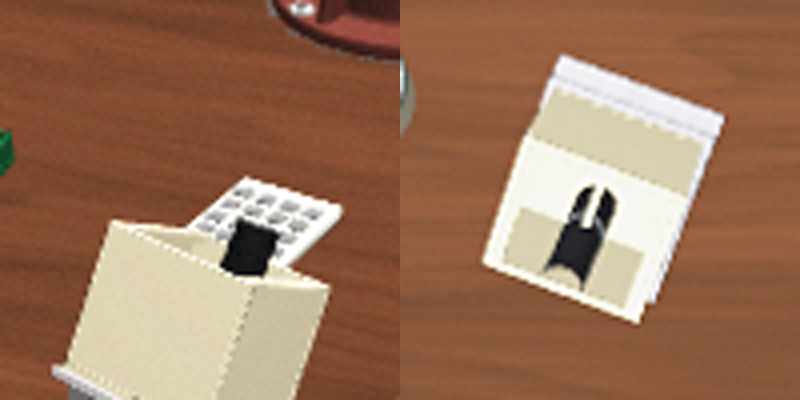

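The tube stands in the canister, its top about 20 mm above the rim at (250,245) and leaning on the lower wall. The robot is clear, so I hand it in.

```bash
python3 -c "
from bench import bot
print(bot.close_job())"
```

```text
the job is handed in; nothing more can be done
None
```

The job is handed in at about 31 s of the 58 s allowed: the lid lies flat in the tray with its buttons up, the tube stands on the canister's floor, both are let go, and the arm never came near the bottle, candle or calculator. The hand-in call gave no verdict.

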